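Load the angle bracket into the drilling fixture and hold it in the corner

TASK

Load the bare aluminium angle bracket from the blue tray into the drilling fixture: set it down on the dark plate clear of both fences with its tall back towards the long fence, slide it back flush against the long fence, and only then along that fence into the short one. Finish while still holding it in the gripper, flat on the plate and pressed firmly but not forcibly against both fences at once, so that it can be clamped; leave the black bracket and everything else on the bench where it is.

Things in the scene. Friction and masses are not known exactly. Their poses are not given: they have to be found in the camera images.
- bracket: bare pale aluminium L-shaped angle bracket, 0.29 to 0.47 kg. Foot 64 (x) x 90 (y) x 12 mm thick (z); upright plate 12 mm thick (x) x 90 wide (y), rising to 70 mm above the underside and standing at the foot's +x edge, so the flat tall back of the bracket is its +x face. Origin: centre of the foot's underside; the back lies at x = +32 mm, the ends at y = +-45 mm. Stands on its foot in the tray; easily gripped across the 12 mm upright from above.
- bracket_top (a point): middle of the top edge of the aluminium bracket's upright: 26 mm along its +x from the origin and 70 mm above the underside
- black_bracket: bystander: bracket of the same shape and size but black, standing beside it in the tray (the two change places); leave it alone
- fixture: drilling fixture, fixed: dark steel plate 200 (x) x 260 (y) x 15 mm thick; origin: centre of its underside, top at z = 15 mm. Two aluminium fences on it form a corner open to -x and -y: the long fence's inner face is the plane x = +70 mm, the short fence's y = +90 mm. Seated in the corner, the bracket has the fixture's axes and its origin is at (38, 45, 15) mm.
- clamp: toggle clamp with a red handle, thrown open, fixed on the plate away from the corner, at (32, -70) mm in the fixture's frame; origin at the centre of its underside. It reaches about 130 mm above the bench and some 85 mm to its -y (the handle): lift the bracket over it or go round it.
- long_fence: long aluminium fence, a bar 22 (x) x 146 (y) x 16 mm high lying along the fixture's y on the plate's +x side; origin at the centre of its underside; it bears on the bracket with its -x face, 11 mm from its origin. Axes as the fixture's. Its top is 31 mm above the bench.
- short_fence: short aluminium fence, a bar 106 (x) x 22 (y) x 16 mm high lying along the fixture's x on the plate's +y side; origin at the centre of its underside; it bears on the bracket with its -y face, 11 mm from its origin. It does not meet the long fence: the corner itself is open. Its top is 31 mm above the bench.
- tray: blue sheet-metal parts tray, 200 (x) x 280 (y) mm, fixed; floor 3 mm above the bench, rim 14 mm; origin at the centre of its underside. The tray and the fixture change sides.
- screwdriver: bystander: orange screwdriver, 200 mm, lying between tray and fixture
- brush: bystander: hand brush, 190 mm, lying at the left of the bench
- caliper: bystander: caliper, 230 mm long, lying behind the work
- square: bystander: engineer's square, 150 mm blade, lying behind the work
- spray_can: bystander: green spray can, 58 mm across, 170 mm tall, standing on the left
- jar: bystander: clear jar with a blue lid, 64 mm across, 75 mm tall, on the right
- small_bin: bystander: red bin of brass screws, 150 x 95 x 70 mm, on the right
Mind the look-alikes: they are no part of the job. Leave any brown or yellow look-alike of the bracket alone.

How it is judged:
On the way, in this order (a step that is already met when the one before it is completed fails the run):
1. the bracket is set down flat on the plate, touching neither fence (z of bracket_top in the frame of fixture between 0.082 and 0.0878 m and angle between bracket's own z axis and vertical below 0.05 rad and contact force between bracket and fixture above 0.3 N and contact force between bracket and long_fence below 0.05 N and contact force between bracket and short_fence below 0.05 N), for 0.1 s.
2. the bracket's back is flush against the long fence while it does not yet touch the short one (z of bracket_top in the frame of fixture between 0.082 and 0.0878 m and angle between bracket's own z axis and vertical below 0.05 rad and angle between the x axis of bracket and the x axis of fixture, either way round below 0.035 rad and x of bracket_top in the frame of fixture between 0.061 and 0.067 m and contact force between bracket and long_fence above 1 N and contact force between bracket and short_fence below 0.05 N), for 0.1 s.
At the end, for the whole second after the job is handed in: the aluminium bracket stands flat on the plate (within 3 mm, tilt under 0.05 rad) with its back along the long fence (within 2 degrees, 3 mm) and its end at the short fence (3 mm), pressing on each fence with more than 2 N, still held in the gripper and at rest (z of bracket_top in the frame of fixture between 0.082 and 0.0878 m and angle between bracket's own z axis and vertical below 0.05 rad and angle between the x axis of bracket and the x axis of fixture, either way round below 0.035 rad and x of bracket_top in the frame of fixture between 0.061 and 0.067 m and y of bracket_top in the frame of fixture between 0.042 and 0.048 m and contact force between bracket and long_fence above 2 N and contact force between bracket and short_fence above 2 N and contact force between the fingers and bracket above 2 N and linear speed of bracket below 0.01 m/s); the arm keeps its last pose, push and grip.
It fails at once if a fence is pushed with more than 60 N (contact force between bracket and long_fence above 60 N or contact force between bracket and short_fence above 60 N).
It fails at once if the black bracket or another bystander is moved by more than 20 mm (distance of any of black_bracket, screwdriver, brush, caliper, square, spray_can, jar, small_bin from where it was at the start of the episode above 0.02 m).
It also fails if it takes over 51 s, if anything falls off the work surface, if the arm or the gripper's body presses on something with over 40 N, if the wrist force passes 120 N, or if a joint passes its speed limit or range.

ROBOT

A 7-joint arm with a two-finger parallel gripper is mounted at the origin on the work surface. World frame = base frame: x ahead of the robot, y to its left, z up, the work surface at z = 0. Lengths are in m, angles in rad, forces in N, time in s.
With the tool pointing down it reaches from about 0.4 to 0.875 m from the base axis. Payload 19.3 kg.
Tool frame: the origin (TCP) lies midway between the tips of the shut fingers; the grasp point (between the pads) lies 19 mm behind it (bot.pinch_z is the distance from the TCP to the grasp point, in m); z points along the fingers, y is the direction in which the jaws open and shut (so a half turn about z gives the same grasp; the last joint's range is limited). The gripper opens to 85 mm and grips with 20 to 120 N. Pads are 22 mm wide; open, the fingers measure 114 mm over their backs; the gripper's body (76 mm by 85 mm) begins 54 mm behind the grasp point. The pads swing forward as they close: fully open they stand 13 mm farther back than shut.
Start: joints at [-1.251, 0.521, -0.036, 1.599, 0.021, 1.021, -0.113], TCP at [0.238, 0.578, 0.231] pointing down, gripper open.
Joint ranges: [-2.91, 2.91], [-0.3, 2.13], [-1.5, 1.42], [0.17, 2.43], [-1.26, 4.41], [0.16, 1.93], [-2.52, 2.52]. Speed limits (rad/s): [1.89, 1.89, 2.39, 2.39, 3.01, 3.01, 3.01].

INTERFACE

Orientations are given as [roll, pitch, yaw] about the fixed x, y, z axes, in that order (R = Rz(yaw) Ry(pitch) Rx(roll)).
In Python, from workcell import bot gives the robot as it stands. The module is installed in compiled form; this text tells all that it offers.
- The arm moves only by the tool move_arm, never from a script. Its argument "moves" is text: rows parted by semicolons, each of 4 numbers parted by spaces: the shift along the tool's x, y, z in mm, then the turn about the tool's z in rad. In form: dx dy dz yaw; .... A call has exactly 10 rows; each row is the pose to reach, as a shift and turn from the pose commanded when the call began, along the tool's axes at that moment; what a row does not reach only later rows make up. A row lasts 1/12 s, in which the tool goes at most 41.7 mm and 7.16 degrees, less where a joint would pass 70% of its speed; a pose out of reach is approached as far as the arm can. A call with a gripper value outside its range is refused whole. "grip" is the opening, from 0 (shut) to 1 (fully open), set as the call begins (left out, the last holds). The fingers move at their own pace and stop on an object; "grip_force" is the grip in N (left out, the last holds). Time passes only in rows, so rows that repeat a pose let the fingers close, or fill a call up. It gives the time, the measured TCP pose, the force and the opening at its end, in the units of the state.
- bot.observe(): the state, without advancing time (a new reading comes with each control period).
- bot.grab_frame(name): name is "side" or "top" or "wrist"; returns a dict with "frame" (384x512x3 uint8, red, green, blue), "z_map" (384x512 float32, m along the optical axis (not along the pixel's ray), 0 where there is no reading), "K" (3x3 intrinsics, pixels), "eye" and "attitude" of the camera in the world. Camera axes: x right, y up, looking along -z (the intrinsics and any distortion apply to the point x, -y, -z); pixel columns grow to the right and rows downward; lengths in m; the calibration is good to about 2 mm. A picture is of the moment at which its call begins.
- bot.job_done(): hands the job in, once; it reports no verdict.
Trained networks look in a picture, given as the dict that the camera call returned (one of the last four; its "shot" number tells which), for a name from the list of things; names that differ only in an ending like _2 or _b are one class to them, and where a whole thing is asked for, a point or a joint stands for the part that bears it (a point fixed in the world has none). Each returns a list of dicts, best first, with "conf" (0 to 1); they miss things now and then, are a little off and sometimes report something else, mostly with a low value. They report only what shows in the picture. A call takes as long as a camera call. They do not tell look-alikes from the thing itself.
- bot.search_frame(picture, label): "at" ([column, row] in pixels, amid what is visible of it).
- bot.pinpoint(picture, label): "at" ([column, row] in pixels: a listed point, or the origin of a listed thing).
The state is a dict: "clock": time; "qpos": joint angles; "qd": joint speeds; "joint_efforts": joint torques, N m; "position": TCP position; "tool_rot": TCP orientation; "force": force on the tool from outside, world axes, zero at the start; "moment": the same for the moment, N m; "grip_width": finger opening in m.
Only numpy, scipy, OpenCV 4.12 (cv2) and the standard library are available. Lean on these libraries where they do the work, as an engineer would, in place of code of your own. Each camera call takes 0.05 s, during which the arm holds its last target. There are 200 camera calls.

## Working session

There is one attempt and no reset: what is moved stays moved. The work goes in short steps, Python scripts to look and compute and a tool call to move; the robot and the scene stay as the last step left them, time stands still between calls to the robot, and variables do not carry over. Pictures are saved under pics/ and viewed, about 8 in all and at most 12, crops included, and the job is handed in when it is done.

Besides the shell and the picture viewer there is one more tool, called after ">>>" by a JSON object that holds its "fn" and its "kwargs". move_arm: Moves the arm, as the interface text tells. Its arguments: {"type":"object","properties":{"moves":{"type":"string"},"grip":{"type":"number"},"grip_force":{"type":"number"}},"required":["moves"]}

```bash
mkdir -p pics; cat > h.py <<'E'
import numpy as np, cv2
from workcell import bot
from scipy.spatial.transform import Rotation as R
def rot(a):
    a=np.array(a,float)
    return a if a.shape==(3,3) else (R.from_euler('xyz',a).as_matrix() if a.size==3 else R.from_quat(a).as_matrix())
def cloud(p):
    z=p['z_map']; h,w=z.shape; K=np.array(p['K'])
    u,v=np.meshgrid(np.arange(w),np.arange(h))
    c=np.stack([(u-K[0,2])/K[0,0]*z,-(v-K[1,2])/K[1,1]*z,-z],-1)
    return c@rot(p['attitude']).T+np.array(p['eye'])
def save(p,n): cv2.imwrite('pics/'+n,p['frame'][:,:,::-1])
E
python3 - <<'E'
from h import *
s=bot.observe(); print(s)
a=bot.grab_frame('top'); b=bot.grab_frame('side')
print({k:v for k,v in a.items() if k not in('frame','z_map')}); print(b['eye'],b['attitude'])
cv2.imwrite('pics/a.png',np.vstack([a['frame'],b['frame']])[:,:,::-1][:, :])
im=np.hstack([a['frame'],b['frame']])[:,:,::-1]; save(a,'top.png'); save(b,'side.png')
for p,nm in((a,'top'),(b,'side')):
    c=cloud(p)
    for l in ['bracket','bracket_top','black_bracket','fixture','clamp','long_fence','short_fence','tray']:
        for d in bot.pinpoint(p,l)[:3]:
            x,y=np.round(d['at']).astype(int)
            print(nm,l,round(d['conf'],2),d['at'],c[min(max(y,0),383),min(max(x,0),511)].round(3))
np.savez('top.npz',c=cloud(a),f=a['frame']);np.savez('side.npz',c=cloud(b),f=b['frame'])
E
```

```text
{'clock': 0.0, 'qpos': array([-1.25122801,  0.52202269, -0.0363397 ,  1.59997646,  0.02122063,
        1.02110177, -0.112847  ]), 'qd': array([ 0.00141955,  0.00011095,  0.00018549, -0.00093945,  0.00112922,
        0.00072458,  0.00054941]), 'joint_efforts': array([ 1.04663919e-03, -9.27122211e+01,  1.98080577e+00, -3.69934165e+01,
        1.79979176e-02,  8.37958069e-03, -3.90386458e-05]), 'position': array([0.2373924 , 0.57780991, 0.23073149]), 'tool_rot': array([-3.14047374e+00,  9.10172219e-05,  2.75178829e+00]), 'force': array([ 0.06979947,  1.24885829, -0.38053192]), 'moment': array([-0.03276541, -0.07191757, -0.04488758]), 'grip_width': 0.08515149723112156}
{'K': array([[412.74435564,   0.        , 255.78147894],
       [  0.        , 412.74435564, 193.81625628],
       [  0.        ,   0.        ,   1.        ]]), 'eye': array([ 0.49041798, -0.01566829,  1.50210629]), 'attitude': array([ 0.04948823, -0.01883995, -1.55564571]), 'shot': 1}
[ 0.09775046 -0.72849708  1.12142989] [ 0.66757608  0.00623421 -0.60956527]
top bracket 0.98 [301.7, 241.2] [ 0.397 -0.212  0.01 ]
top brac
[... 1025 characters left out ...]
[ 0.363 -0.046  0.069]
side bracket_top 0.64 [276.9, 216.8] [ 0.581 -0.144  0.013]
side black_bracket 0.74 [230.2, 163.7] [0.58  0.147 0.015]
side black_bracket 0.67 [297.3, 250.5] [ 0.557 -0.282  0.016]
side fixture 0.63 [209.7, 157.0] [0.538 0.221 0.015]
side fixture 0.26 [272.6, 144.1] [0.773 0.139 0.015]
side clamp 0.76 [231.2, 164.5] [0.582 0.144 0.017]
side clamp 0.55 [342.0, 330.3] [ 0.499 -0.551  0.022]
side long_fence 0.75 [229.0, 148.2] [0.615 0.207 0.03 ]
side short_fence 0.61 [193.8, 141.0] [0.525 0.317 0.03 ]
side short_fence 0.57 [239.4, 196.8] [ 0.522 -0.003  0.019]
side short_fence 0.57 [351.4, 262.4] [ 0.642 -0.424  0.063]
side tray 0.55 [286.6, 228.8] [ 0.582 -0.198  0.007]
```

View pics/top.png

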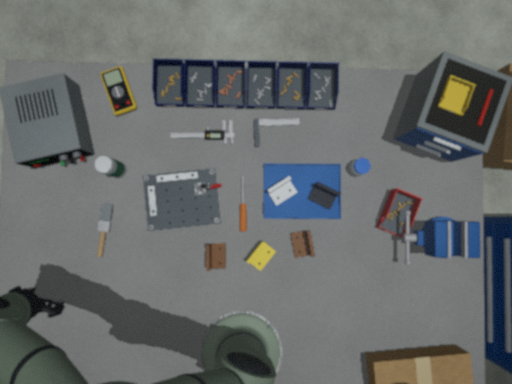

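View pics/side.png

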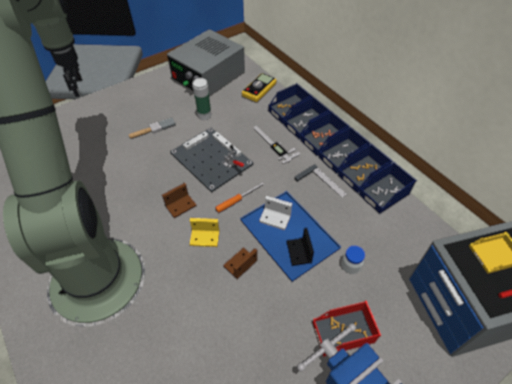

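The top view shows the bare bracket at about (282,190) in the blue tray and the black one at (322,195). The fixture is at (183,200), with its long fence along the top (about row 175), its short fence at the left (152,200) and the clamp at (205,188). I'll fit the poses from depth.

```bash
python3 - <<'E'
from h import *
def rect(P):
    (c,s,a)=cv2.minAreaRect((P[:,:2]*1000).astype(np.float32)); return np.round(c,1),np.round(s,1),round(a,2)
for n in('top','side'):
    d=np.load(n+'.npz'); c=d['c']; f=d['f'].astype(int); P=c.reshape(-1,3); F=f.reshape(-1,3)
    def sel(x0,x1,y0,y1,z0,z1,extra=None):
        m=(P[:,0]>x0)&(P[:,0]<x1)&(P[:,1]>y0)&(P[:,1]<y1)&(P[:,2]>z0)&(P[:,2]<z1)
        if extra is not None:m&=extra
        return P[m]
    br=F.min(1)>130
    for l,a in dict(plate=(.38,.7,.05,.4,.010,.04),longf=(.59,.68,.18,.36,.026,.036),shortf=(.46,.62,.30,.36,.026,.036),clamp=(.4,.75,0.02,.3,.04,.2),
        up=(.5,.65,-.2,-.08,.062,.085),upright=(.5,.65,-.2,-.08,.03,.085),foot=(.5,.65,-.2,-.08,.011,.022),black=(.48,.65,-.34,-.21,.062,.085),tray=(.42,.72,-.4,0,.001,.016)).items():
        e=(F[:,2]>F[:,0]+40) if l=='tray' else None
        Q=sel(*a,e)
        if len(Q)<6: print(n,l,len(Q));continue
        print(n,l,len(Q),Q.mean(0).round(4),'med z',np.median(Q[:,2]).round(4),Q[:,2].max().round(3),*rect(Q))
        if l in('up','black','longf','shortf'):
            q=Q[:,:2]-Q[:,:2].mean(0); v=np.linalg.svd(q,full_matrices=False)[2][0]; print('   dir deg',np.degrees(np.arctan2(v[1],v[0])).round(2))
d=np.load('top.npz')['f']; e=np.load('side.npz')['f']
A=cv2.resize(d[150:240,135:350],(800,335),interpolation=cv2.INTER_CUBIC); B=cv2.resize(e[185:285,230:350],(320,265),interpolation=cv2.INTER_CUBIC);C=cv2.resize(e[120:195,165:260],(336,265),interpolation=cv2.INTER_CUBIC)
L=np.zeros((600,800,3),np.uint8);L[:335]=A;L[335:,:320]=B;L[335:,330:666]=C
cv2.imwrite('pics/crop.png',L[:,:,::-1])
E
```

```text
top plate 3865 [0.54   0.2274 0.0184] med z 0.017 0.04 [536.1 228.5] [315.9 318.2] 1.56
top longf 200 [0.622  0.2455 0.0318] med z 0.0317 0.036 [621.4 247.8] [ 22.4 133.9] 6.96
   dir deg 96.76
top shortf 182 [0.5391 0.3253 0.0312] med z 0.0313 0.036 [551.  324.3] [ 38.4 137.5] 84.75
   dir deg -179.71
top clamp 134 [0.5862 0.1293 0.0778] med z 0.0675 0.128 [597.5 182.7] [202.4  46.3] 76.53
top up 89 [ 0.5991 -0.1216  0.0738] med z 0.0739 0.081 [ 599.3 -121.6] [11.8 89.3] 33.12
   dir deg 123.38
top upright 96 [ 0.5981 -0.1205  0.0722] med z 0.0736 0.081 [ 598.9 -121.1] [12.  90.6] 33.51
top foot 337 [ 0.5724 -0.1376  0.0162] med z 0.0162 0.022 [ 574.6 -141. ] [141.6 116.4] 0.58
top black 104 [ 0.5846 -0.2945  0.073 ] med z 0.0735 0.082 [ 585.4 -293.4] [90.4 13.1] 65.05
   dir deg -115.14
top tray 2636 [ 0.5802 -0.2098  0.0054] med z 0.005 0.016 [ 579.4 -209. ] [199.9 280.9] 0.72
side plate 2523 [0.534  0.2161 0.0165] med z 0.0149 0.039 [502.9 214.8] [281.  271.5] 7.11
side longf 115 [0.6185 0.2538 0.0304] med z 0.0303 0.035 [619.6 246.5] [ 23.7 134.5] 6.54
   dir deg -83.1
side shortf 129 [0.5372 0.3214 0.0303] med z 0.0301 0.036 [549.9 323.8] [ 37.4 139.5] 89.21
   dir deg -178.58
side clamp 128 [0.5831 0.1232 0.0755] med z 0.0661 0.123 [585.1 124.1] [23.1 97.7] 7.77
side up 130 [ 0.5963 -0.1257  0.0704] med z 0.0712 0.078 [ 597.8 -124.7] [15.5 89.1] 32.27
   dir deg -56.35
side upright 274 [ 0.5952 -0.1271  0.0578] med z 0.0597 0.078 [ 597.4 -125. ] [17.4 89.2] 33.24
side foot 376 [ 0.5734 -0.1411  0.0151] med z 0.0148 0.022 [ 572.6 -140.2] [58.3 90.9] 33.07
side black 120 [ 0.5826 -0.2978  0.0717] med z 0.0719 0.078 [ 584.3 -295.7] [92.5 12.7] 64.0
   dir deg -115.56
side tray 2455 [ 0.5758 -0.2262  0.0046] med z 0.0037 0.016 [ 577.8 -211.3] [202.  281.1] 0.48
```

View pics/crop.png

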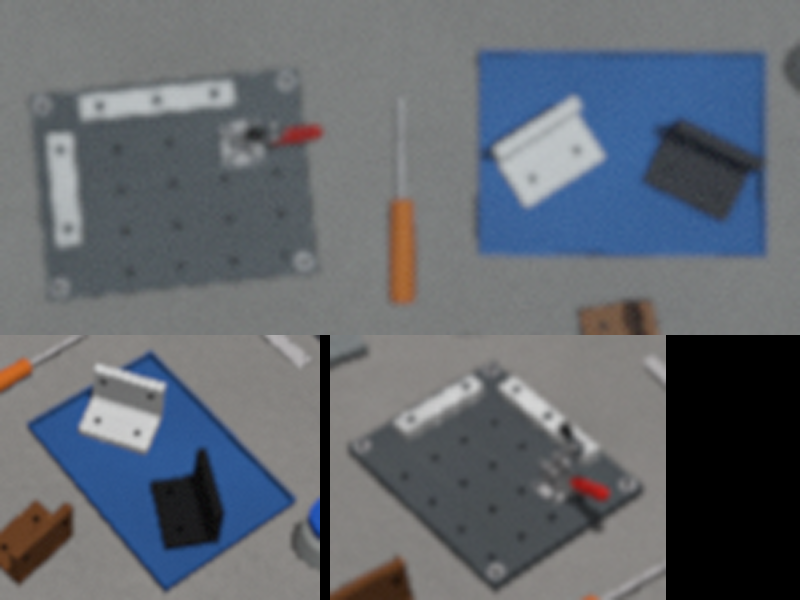

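The bracket's upright is centred at about (0.598, -0.123) with yaw 33.2°, its top at z 0.073. The fixture's yaw is about 6.8°. I'm moving above the bracket now.

>>> {"fn": "move_arm", "kwargs": {"moves": "-35 -30 2 0.06; -65 -55 5 0.12; -95 -81 8 0.18; -125 -107 10 0.24; -155 -133 12 0.3; -185 -158 14 0.36; -215 -183 16 0.42; -245 -209 18 0.48; -275 -235 20 0.54; -305 -260 20 0.602", "grip": 1, "grip_force": 90}}

```text
clock: 1.73
position: [0.4212, 0.2198, 0.2113]
tool_rot: [3.141, -0.0, 2.147]
force: [0.3, 0.3, -0.0]
grip_width: 0.0855
```

>>> {"fn": "move_arm", "kwargs": {"moves": "-40 -4 2 0; -80 -8 4 0; -120 -12 6 0; -160 -16 8 0; -200 -20 10 0; -240 -24 10 0; -280 -28 10 0; -320 -32 10 0; -355 -36 10 0; -380 -38 10 0"}}

```text
clock: 2.57
position: [0.5976, -0.1209, 0.2013]
tool_rot: [-3.141, 0.001, 2.147]
force: [0.0, -0.1, 0.4]
grip_width: 0.0851
```

```bash
cat >> h.py <<'E'
def rect(P):
    (c,s,a)=cv2.minAreaRect((P[:,:2]*1000).astype(np.float32)); return np.round(c,1),np.round(s,1),round(a,2)
def box(P,x0,x1,y0,y1,z0,z1):
    m=(P[:,0]>x0)&(P[:,0]<x1)&(P[:,1]>y0)&(P[:,1]<y1)&(P[:,2]>z0)&(P[:,2]<z1); return P[m]
def info(Q):
    if len(Q)<10: return len(Q)
    q=Q[:,:2]-Q[:,:2].mean(0); v=np.linalg.svd(q,full_matrices=False)[2][0]
    return len(Q),Q.mean(0).round(4),'medz',np.median(Q[:,2]).round(4),rect(Q),'dir',(np.degrees(np.arctan2(v[1],v[0]))%180).round(2)
E
python3 - <<'E'
from h import *
w=bot.grab_frame('wrist'); s=bot.observe(); print(s['position'],s['tool_rot'],w['eye'],w['attitude'])
P=cloud(w).reshape(-1,3); save(w,'w1.png')
print(info(box(P,.5,.68,-.2,-.06,.066,.08)))
t=bot.grab_frame('top'); P=cloud(t).reshape(-1,3)
print(info(box(P,.59,.66,.165,.34,.028,.034)));print(info(box(P,.485,.598,.305,.35,.028,.034)))
np.savez('top2.npz',c=cloud(t),f=t['frame'])
E
```

```text
[ 0.59875022 -0.12452041  0.20134445] [-3.14088898  0.00319149  2.14454343] [ 0.55756722 -0.06094203  0.34380254] [-2.85139091e-01 -9.45033360e-05  5.77413576e-01]
(1008, array([ 0.5957, -0.1207,  0.0729]), 'medz', np.float64(0.0729), (array([ 596.8, -122.8]), array([11.2, 89.6]), 33.33), 'dir', np.float64(123.51))
(167, array([0.6223, 0.2387, 0.0313]), 'medz', np.float64(0.0314), (array([621.2, 241.5]), array([145.8,  43. ]), 86.25), 'dir', np.float64(95.93))
(111, array([0.5351, 0.3278, 0.0312]), 'medz', np.float64(0.0312), (array([537.4, 326.8]), array([102.3,  23. ]), 6.96), 'dir', np.float64(5.91))
```

View pics/w1.png

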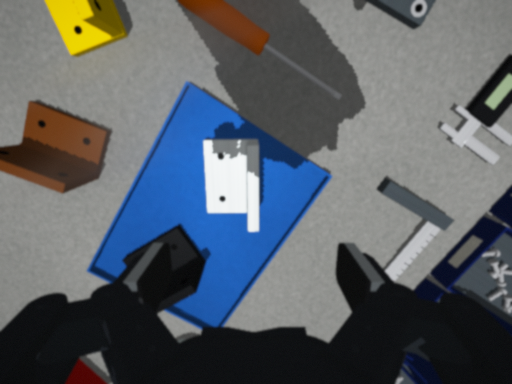

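The wrist view shows the bare bracket at about (232,180), with the upright on its right side. The fit gives an upright centre of (0.597, -0.123) at 123.4°, so the tool is aligned to within 2 mm. Descending.

>>> {"fn": "move_arm", "kwargs": {"moves": "1 0 20 -0.009; 2 0 40 -0.009; 2 0 60 -0.009; 2 0 80 -0.009; 2 0 100 -0.009; 2 0 118 -0.009; 2 0 134 -0.009; 2 0 148 -0.009; 2 0 160 -0.009; 2 0 167 -0.009"}}

```text
clock: 3.5
position: [0.5954, -0.1149, 0.033]
tool_rot: [-3.141, -0.001, 2.159]
force: [-0.2, 0.2, -0.3]
grip_width: 0.0854
```

>>> {"fn": "move_arm", "kwargs": {"moves": "0 0 0 0; 0 0 0 0; 0 0 0 0; 0 0 0 0; 0 0 0 0; 0 0 0 0; 0 0 0 0; 0 0 0 0; 0 0 0 0; 0 0 0 0", "grip": 0, "grip_force": 90}}

```text
clock: 4.33
position: [0.596, -0.1155, 0.0347]
tool_rot: [3.141, 0.0, 2.159]
force: [-1.2, 0.4, 6.5]
grip_width: 0.011
```

>>> {"fn": "move_arm", "kwargs": {"moves": "0 0 -5 0; 0 0 -15 0; 0 0 -30 0; 0 0 -50 0; 0 0 -70 0; 0 0 -95 0; 0 0 -120 0; 0 0 -145 0; 0 0 -165 0; 0 0 -170 0"}}

```text
clock: 5.17
position: [0.5969, -0.1158, 0.2082]
tool_rot: [3.138, 0.003, 2.158]
force: [1.4, -0.4, -3.4]
grip_width: 0.0113
```

```bash
python3 - <<'E'
from h import *
s=bot.observe(); print(s['position'],s['tool_rot'],s['force'],s['grip_width'])
w=bot.grab_frame('wrist'); P=cloud(w).reshape(-1,3); save(w,'w2.png')
s=bot.observe(); print(s['position'],s['tool_rot'],s['force'],s['moment'])
Q=box(P,.5,.7,-.25,0,.15,.3); h=np.histogram(Q[:,2],bins=np.arange(.15,.31,.01)); print(h)
print(info(box(P,.5,.7,-.25,0,.235,.25)))
E
```

```text
[ 0.59688926 -0.11581924  0.20820071] [3.13806412e+00 2.75700056e-03 2.15846835e+00] [ 1.41645679 -0.42225175 -3.384909  ] 0.011272893987819714
[ 0.59673386 -0.11570098  0.20725814] [3.13847752e+00 2.32241441e-03 2.15854568e+00] [ 1.18633954  0.28475945 -1.89989051] [ 0.00941707 -0.0714482   0.04751937]
(array([    0,     0,    35,  7152,   105,    94,   327,   544,   664,
        4349,  2208,  5723,  5370,  9884, 11974]), array([0.15, 0.16, 0.17, 0.18, 0.19, 0.2 , 0.21, 0.22, 0.23, 0.24, 0.25,
       0.26, 0.27, 0.28, 0.29, 0.3 ]))
(4678, array([ 0.5899, -0.1071,  0.2455]), 'medz', np.float64(0.2462), (array([ 591.9, -109.5]), array([42.5, 56.6]), 0.65), 'dir', np.float64(123.72))
```

View pics/w2.png

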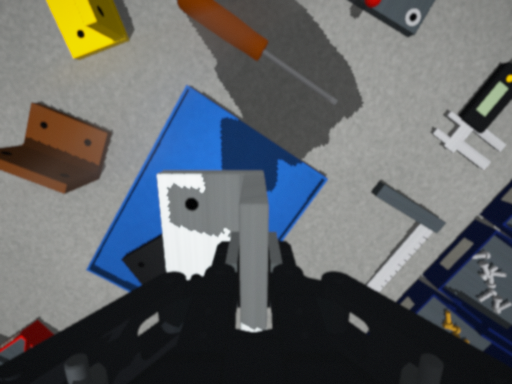

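>>> {"fn": "move_arm", "kwargs": {"moves": "10 6 0 0.02; 35 22 0 0.06; 65 40 0 0.11; 97 60 0 0.16; 130 80 0 0.21; 163 100 0 0.26; 196 121 0 0.31; 229 141 0 0.36; 260 160 0 0.41; 285 176 0 0.45"}}

```text
clock: 6.05
position: [0.5829, 0.2224, 0.203]
tool_rot: [-3.14, -0.0, 1.708]
force: [0.9, 0.2, -3.3]
grip_width: 0.0112
```

>>> {"fn": "move_arm", "kwargs": {"moves": "11 20 0 0.006; 21 34 0 0.012; 28 42 0 0.019; 28 42 0 0.019; 28 42 0 0.019; 28 42 0 0.019; 28 42 0 0.019; 28 42 0 0.019; 28 42 0 0.019; 28 42 0 0.019"}}

```text
clock: 6.88
position: [0.6219, 0.2526, 0.2045]
tool_rot: [3.142, -0.0, 1.69]
force: [0.3, -0.6, -3.0]
grip_width: 0.0109
```

The second call's axes had turned with the tool, so the tool is about 40 mm too far in +x. It is still high and clear. I'll measure the fixture and the held bracket before correcting.

```bash
python3 - <<'E'
from h import *
w=bot.grab_frame('wrist'); s=bot.observe(); p=s['position']; print(p,s['tool_rot'],s['force'],s['moment'])
P=cloud(w).reshape(-1,3); save(w,'w3.png'); np.savez('w3.npz',c=cloud(w),f=w['frame'])
print('long',info(box(P,.59,.67,.165,.34,.027,.035)));print('short',info(box(P,.475,.60,.295,.36,.027,.035)))
th=s['tool_rot'][2]-np.pi/2
ex=np.array([np.cos(th),np.sin(th)]); ey=np.array([-ex[1],ex[0]])
Q=box(P,.45,.75,.1,.4,.16,.20); L=(Q[:,:2]-p[:2])@np.c_[ex,ey]
print('foot',len(Q),np.histogram(Q[:,2],bins=np.arange(.16,.201,.005)))
Q=Q[abs(Q[:,2]-np.median(Q[:,2]))<.006];L=(Q[:,:2]-p[:2])@np.c_[ex,ey]
print('x,y ext',np.percentile(L,[.5,2,50,98,99.5],axis=0).round(4))
A=np.c_[L,np.ones(len(L))]; print('tilt',np.linalg.lstsq(A,Q[:,2],rcond=None)[0])
# end edge: max y per x bin
for x in np.arange(-.05,.01,.01):
    m=(abs(L[:,0]-x)<.004); print(x.round(3),m.sum(),np.percentile(L[m],99,axis=0).round(4) if m.any() else '')
t=bot.grab_frame('top');P=cloud(t).reshape(-1,3)
print('long',info(box(P,.59,.67,.165,.34,.028,.035)));print('short',info(box(P,.475,.60,.295,.36,.028,.035)))
E
```

```text
[0.62193326 0.25266855 0.20445399] [ 3.14141204e+00 -1.54002535e-04  1.68963632e+00] [ 0.24905449 -0.2357822  -3.43921257] [ 0.02145134 -0.03431395  0.02209556]
long (897, array([0.6146, 0.2872, 0.031 ]), 'medz', np.float64(0.031), (array([614.7, 286.7]), array([21.8, 49.3]), 6.62), 'dir', np.float64(96.9))
short (2165, array([0.5336, 0.3253, 0.0311]), 'medz', np.float64(0.0311), (array([533.3, 325.3]), array([106.2,  21.6]), 6.85), 'dir', np.float64(6.8))
foot 7319 (array([   0,    0,    2,  175, 5418, 1640,   38,   46]), array([0.16 , 0.165, 0.17 , 0.175, 0.18 , 0.185, 0.19 , 0.195, 0.2  ]))
x,y ext [[-0.0584 -0.0309]
 [-0.0576 -0.0275]
 [-0.0368  0.0124]
 [-0.0092  0.0376]
 [-0.0001  0.0378]]
tilt [ 0.00504447 -0.00429352  0.18470251]
-0.05 1294 [-0.0461  0.0377]
-0.04 1356 [-0.0361  0.0377]
-0.03 1190 [-0.0262  0.0377]
-0.02 903 [-0.0161  0.0377]
-0.01 486 [-0.0067  0.0378]
0.0 53 [0.0037 0.038 ]
long (65, array([0.6264, 0.1944, 0.0324]), 'medz', np.float64(0.0328), (array([625.7, 195.5]), array([55.3, 38.1]), 71.68), 'dir', np.float64(94.79))
short 0
```

View pics/w3.png

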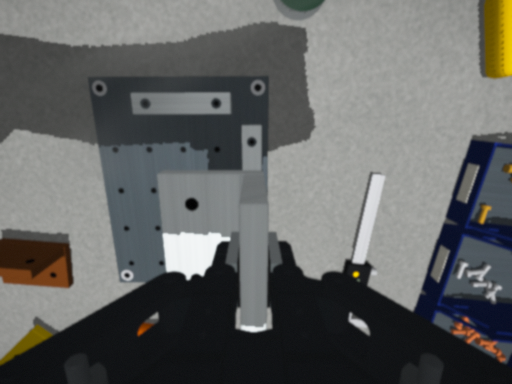

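The foot lies 31.8 mm below the TCP, the back is at +5.7 mm and the end at +37.8 mm. The fixture yaw of 6.8° matches the tool. From the seated pose the tool is +20 mm in ex and -34 mm in ey. I'll shift to 18 mm short of each fence and descend.

>>> {"fn": "move_arm", "kwargs": {"moves": "4 -9 0 0; 9 -20 5 0; 13 -31 15 0; 16 -38 30 0; 16 -38 50 0; 16 -38 72 0; 16 -38 95 0; 16 -38 115 0; 16 -38 130 0; 16 -38 140 0"}}

```text
clock: 7.82
position: [0.5811, 0.2642, 0.0628]
tool_rot: [-3.14, 0.001, 1.69]
force: [0.1, -0.5, -3.4]
grip_width: 0.0109
```

```bash
cat > chk.py <<'E'
from h import *
s=bot.observe(); p=s['position']; ex=np.array([.9929,.1186,0]); ey=np.array([-.1186,.9929,0])
print('t',s['clock'],'from seat ex %.1f ey %.1f mm; underside %.1f'%((p@ex-.6276)*1e3,(p@ey-.2109)*1e3,(p[2]-.0318-.015)*1e3),'rot',s['tool_rot'].round(4))
print('F ex %.2f ey %.2f z %.2f'%(s['force']@ex,s['force']@ey,s['force'][2]),'M',s['moment'].round(3),s['grip_width'])
E
python3 chk.py
```

```text
t 7.8167 from seat ex -19.3 ey -17.5 mm; underside 16.0 rot [-3.1399e+00  5.0000e-04  1.6901e+00]
F ex 0.06 ey -0.52 z -3.41 M [ 0.029  0.005 -0.024] 0.010882275971047344
```

>>> {"fn": "move_arm", "kwargs": {"moves": "0 0 4 0; 0 0 8 0; 0 0 11 0; 0 0 13 0; 0 0 14 0; 0 0 15 0; 0 0 16 0; 0 0 16.5 0; 0 0 17 0; 0 0 17 0"}}

```text
clock: 8.65
position: [0.5823, 0.2641, 0.0473]
tool_rot: [3.142, 0.0, 1.69]
force: [-0.1, 0.1, -3.1]
grip_width: 0.0112
```

```bash
python3 chk.py
```

```text
t 8.65 from seat ex -18.1 ey -17.7 mm; underside 0.5 rot [3.1416 0.     1.6897]
F ex -0.09 ey 0.15 z -3.10 M [ 0.024 -0.036  0.019] 0.011244427827068079
```

Not yet in contact, so I'm lowering in 0.5 mm steps.

>>> {"fn": "move_arm", "kwargs": {"moves": "0 0 0.5 0; 0 0 0.5 0; 0 0 1 0; 0 0 1 0; 0 0 1.5 0; 0 0 1.5 0; 0 0 1.5 0; 0 0 1.5 0; 0 0 1.5 0; 0 0 1.5 0"}}

```text
clock: 9.48
position: [0.5826, 0.2643, 0.0467]
tool_rot: [3.141, -0.0, 1.69]
force: [-4.2, -0.9, 13.3]
grip_width: 0.0111
```

```bash
python3 chk.py
```

```text
t 9.4833 from seat ex -17.8 ey -17.6 mm; underside -0.1 rot [ 3.1411e+00 -5.0000e-04  1.6897e+00]
F ex -4.23 ey -0.39 z 13.31 M [-0.41   1.082 -0.019] 0.011057984932353196
```

Set down: about 16 N on the plate and clear of both fences. I'll ease the down-push and slide toward the long fence.

>>> {"fn": "move_arm", "kwargs": {"moves": "0 0 -0.5 0; 0 1 -0.5 0; 0 3 -0.5 0; 0 5 -0.5 0; 0 7 -0.5 0; 0 9 -0.5 0; 0 11 -0.5 0; 0 12.5 -0.5 0; 0 13.5 -0.5 0; 0 14 -0.5 0"}}

```text
clock: 10.32
position: [0.5953, 0.266, 0.0467]
tool_rot: [-3.139, -0.0, 1.69]
force: [-11.4, -1.4, 15.9]
grip_width: 0.0111
```

```bash
python3 chk.py
```

```text
t 10.3167 from seat ex -5.0 ey -17.4 mm; underside -0.1 rot [-3.1394e+00 -3.0000e-04  1.6899e+00]
F ex -11.53 ey 0.00 z 15.90 M [-0.463  2.784 -0.067] 0.011071546485390325
```

Plate friction is about 11 N at 19 N normal load. I'll lighten it a little and creep to the fence.

>>> {"fn": "move_arm", "kwargs": {"moves": "0 0 -0.4 0; 0 0 -0.8 0; 0 0.5 -0.8 0; 0 1 -0.8 0; 0 1.5 -0.8 0; 0 2 -0.8 0; 0 2.4 -0.8 0; 0 2.7 -0.8 0; 0 3 -0.8 0; 0 3 -0.8 0"}}

```text
clock: 11.15
position: [0.5993, 0.2662, 0.0471]
tool_rot: [3.142, 0.0, 1.69]
force: [0.1, 0.3, -3.0]
grip_width: 0.0107
```

```bash
python3 chk.py
```

```text
t 11.15 from seat ex -1.0 ey -17.7 mm; underside 0.3 rot [3.1416 0.     1.6898]
F ex 0.09 ey 0.26 z -2.99 M [0.027 0.008 0.026] 0.010734973224804815
```

>>> {"fn": "move_arm", "kwargs": {"moves": "0 0.3 0.2 0; 0 0.6 0.2 0; 0 0.9 0.2 0; 0 1 0.2 0; 0 1.1 0.2 0; 0 1.2 0.2 0; 0 1.2 0.2 0; 0 1.2 0.2 0; 0 1.2 0.2 0; 0 1.2 0.2 0"}}

```text
clock: 11.98
position: [0.6004, 0.2663, 0.0469]
tool_rot: [3.142, 0.0, 1.69]
force: [0.2, 0.3, -2.4]
grip_width: 0.011
```

```bash
python3 chk.py
```

```text
t 11.9833 from seat ex 0.1 ey -17.7 mm; underside 0.1 rot [3.1416 0.     1.6897]
F ex 0.20 ey 0.29 z -2.40 M [0.003 0.011 0.039] 0.010995848366562335
```

>>> {"fn": "move_arm", "kwargs": {"moves": "0 0.2 0 0; 0 0.4 0 0; 0 0.6 0 0; 0 0.8 0 0; 0 0.8 0 0; 0 0.8 0 0; 0 0.8 0 0; 0 0.8 0 0; 0 0.8 0 0; 0 0.8 0 0"}}

```text
clock: 12.82
position: [0.601, 0.2664, 0.0468]
tool_rot: [-3.141, 0.0, 1.69]
force: [-4.8, -0.5, -1.2]
grip_width: 0.011
```

```bash
python3 chk.py
```

```text
t 12.8167 from seat ex 0.7 ey -17.7 mm; underside -0.0 rot [-3.1410e+00  1.0000e-04  1.6899e+00]
F ex -4.87 ey 0.10 z -1.21 M [-0.182  1.171  0.117] 0.011048563616199483
```

Long-fence contact at about 5 N. I'll press a bit more so it seats flush, then check.

>>> {"fn": "move_arm", "kwargs": {"moves": "0 0.2 0 0; 0 0.4 0 0; 0 0.4 0 0; 0 0.4 0 0; 0 0.4 0 0; 0 0.4 0 0; 0 0.4 0 0; 0 0.4 0 0; 0 0.4 0 0; 0 0.4 0 0"}}

```text
clock: 13.65
position: [0.601, 0.2664, 0.0468]
tool_rot: [-3.14, 0.0, 1.69]
force: [-8.2, -1.2, 0.8]
grip_width: 0.0108
```

```bash
python3 chk.py
```

```text
t 13.65 from seat ex 0.8 ey -17.7 mm; underside -0.0 rot [-3.1404e+00  2.0000e-04  1.6898e+00]
F ex -8.33 ey -0.24 z 0.84 M [-0.267  1.658  0.176] 0.01080830281902973
```

Flush at about 8 N, still 17.7 mm from the short fence. Sliding along the fence.

>>> {"fn": "move_arm", "kwargs": {"moves": "0 0 0 -0.002; 1 0 0 -0.003; 3 0 0 -0.003; 5 0 0 -0.003; 7 0 0 -0.003; 9 0 0 -0.003; 11 0 0 -0.003; 12.5 0 0 -0.003; 13.5 0 0 -0.003; 14 0 0 -0.003"}}

```text
clock: 14.48
position: [0.5996, 0.2786, 0.0468]
tool_rot: [-3.14, 0.002, 1.692]
force: [-6.9, -9.9, 4.2]
grip_width: 0.0111
```

```bash
python3 chk.py
```

```text
t 14.4833 from seat ex 0.8 ey -5.4 mm; underside 0.0 rot [-3.1400e+00  2.1000e-03  1.6918e+00]
F ex -8.01 ey -9.06 z 4.21 M [-2.179  1.774  0.074] 0.011095677221586008
```

>>> {"fn": "move_arm", "kwargs": {"moves": "0.5 0 -0.1 0; 1 0 -0.2 0; 1.5 0 -0.2 0; 2 0 -0.2 0; 2.5 0 -0.2 0; 3 0 -0.2 0; 3.3 0 -0.2 0; 3.5 0 -0.2 0; 3.5 0 -0.2 0; 3.5 0 -0.2 0"}}

```text
clock: 15.32
position: [0.5991, 0.2826, 0.0468]
tool_rot: [-3.14, 0.001, 1.692]
force: [-6.4, -5.7, -0.3]
grip_width: 0.0108
```

```bash
python3 chk.py
```

```text
t 15.3167 from seat ex 0.8 ey -1.4 mm; underside 0.0 rot [-3.1401e+00  1.5000e-03  1.6921e+00]
F ex -7.07 ey -4.92 z -0.26 M [-1.439  1.443  0.004] 0.010759538686653428
```

Sliding friction is 4.9 N. Contact with the short fence is expected within about 1–2 mm, so I'm creeping.

>>> {"fn": "move_arm", "kwargs": {"moves": "0.2 0 0 0; 0.4 0 0 0; 0.6 0 0 0; 0.8 0 0 0; 1 0 0 0; 1.2 0 0 0; 1.4 0 0 0; 1.4 0 0 0; 1.4 0 0 0; 1.4 0 0 0"}}

```text
clock: 16.15
position: [0.5989, 0.284, 0.0468]
tool_rot: [-3.14, 0.001, 1.692]
force: [-6.2, -6.5, -1.1]
grip_width: 0.0107
```

```bash
python3 chk.py
```

```text
t 16.15 from seat ex 0.7 ey 0.0 mm; underside 0.0 rot [-3.1401e+00  1.5000e-03  1.6921e+00]
F ex -6.89 ey -5.71 z -1.11 M [-1.461  1.548 -0.016] 0.010741028281057703
```

>>> {"fn": "move_arm", "kwargs": {"moves": "0.2 0 0 0; 0.4 0 0 0; 0.6 0 0 0; 0.8 0 0 0; 1 0 0 0; 1 0 0 0; 1 0 0 0; 1 0 0 0; 1 0 0 0; 1 0 0 0"}}

```text
clock: 16.98
position: [0.5989, 0.2844, 0.0468]
tool_rot: [-3.14, 0.002, 1.692]
force: [-5.8, -9.6, -0.0]
grip_width: 0.0112
```

```bash
python3 chk.py
```

```text
t 16.9833 from seat ex 0.7 ey 0.5 mm; underside 0.0 rot [-3.1400e+00  2.1000e-03  1.6918e+00]
F ex -6.92 ey -8.84 z -0.01 M [-1.855  1.543  0.058] 0.011167131041641517
```

The tool has stopped against the short fence. I'm pressing to a comfortable force on both.

>>> {"fn": "move_arm", "kwargs": {"moves": "0.4 0.1 0 0; 0.8 0.2 0 0; 1.2 0.3 0 0; 1.5 0.4 0 0; 1.5 0.5 0 0; 1.5 0.5 0 0; 1.5 0.5 0 0; 1.5 0.5 0 0; 1.5 0.5 0 0; 1.5 0.5 0 0"}}

```text
clock: 17.82
position: [0.5989, 0.2845, 0.0469]
tool_rot: [-3.139, 0.004, 1.691]
force: [-9.2, -15.1, 6.0]
grip_width: 0.0109
```

```bash
python3 chk.py
```

```text
t 17.8167 from seat ex 0.8 ey 0.6 mm; underside 0.1 rot [-3.1388  0.0036  1.6911]
F ex -10.93 ey -13.87 z 6.03 M [-3.359  2.293  0.112] 0.01091485121372401
```

>>> {"fn": "move_arm", "kwargs": {"moves": "0.3 0 -0.1 0; 0.6 0 -0.1 0; 0.9 0 -0.1 0; 1.2 0 -0.1 0; 1.4 0 -0.1 0; 1.4 0 -0.1 0; 1.4 0 -0.1 0; 1.4 0 -0.1 0; 1.4 0 -0.1 0; 1.4 0 -0.1 0"}}

```text
clock: 18.65
position: [0.5989, 0.2846, 0.0469]
tool_rot: [-3.138, 0.005, 1.69]
force: [-8.7, -20.9, 7.1]
grip_width: 0.0108
```

```bash
python3 chk.py; python3 - <<'E'
from h import *
w=bot.grab_frame('wrist'); sd=bot.grab_frame('side'); s=bot.observe(); p=s['position']
ex=np.array([.9929,.1186]); ey=np.array([-.1186,.9929])
P=cloud(w).reshape(-1,3); P=P[P[:,2]>0.005]; L=(P[:,:2]-p[:2])@np.c_[ex,ey]
Q=P[(L[:,0]>-.055)&(L[:,0]<-.01)&(L[:,1]>-.03)&(L[:,1]<.034)&(P[:,2]>.02)&(P[:,2]<.035)]
l=(Q[:,:2]-p[:2])@np.c_[ex,ey]
print('foot',len(Q),np.linalg.lstsq(np.c_[l,np.ones(len(l))],Q[:,2],rcond=None)[0].round(4),np.median(Q[:,2]))
im=np.zeros((384,800,3),np.uint8); im[:,:400]=w['frame'][:,56:456]; im[:,400:]=cv2.resize(sd['frame'][100:196,150:250],(400,384))
cv2.imwrite('pics/end.png',im[:,:,::-1])
E
```

```text
t 18.65 from seat ex 0.8 ey 0.6 mm; underside 0.1 rot [-3.1384  0.0051  1.6903]
F ex -11.15 ey -19.70 z 7.08 M [-4.485  2.275  0.287] 0.010814875792395403
foot 5742 [-0.0043 -0.0051  0.0271] 0.027203540630244452
```

View pics/end.png

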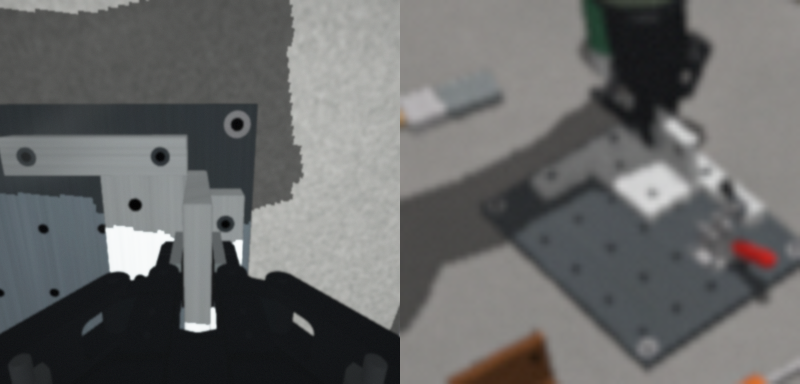

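The left half shows the foot flush under the short fence (about row 175) and the upright's back at the long fence (about column 212). Foot top is at 27.1 mm, against 27 nominal, with about 5 mrad of tilt. Handing in.

```bash
python3 chk.py; python3 -c "
from workcell import bot
print(bot.job_done())"
```

```text
t 18.75 from seat ex 0.8 ey 0.6 mm; underside 0.1 rot [-3.1384  0.0051  1.6902]
F ex -12.60 ey -20.46 z 7.01 M [-4.546  2.29   0.262] 0.011006942099089423
the job is handed in; nothing more can be done
None
```

I loaded the bare aluminium bracket into the corner of the fixture and handed the job in at 18.75 s, with the gripper still holding it. The hand-in gives no verdict, so what follows is my own last checks.

- **Order of steps:** I set the bracket down about 18 mm clear of both fences, with roughly 16 N on the plate. I then slid it back to the long fence until it read about 8 N, and only after that along it into the short fence.
- **Push on the fences:** the wrist force reads about 12.6 N towards the long fence and 20.5 N towards the short one. Some of this is friction, perhaps up to 10 N of the short-fence reading. The tool had stopped moving there while I kept pushing, so the contact is real.
- **Position:** the tool is within 1 mm of the seated position I worked out from the camera images. The top of the foot measures 27.1 mm against 27 mm nominal, and tilt is about 5 mrad against the 50 mrad limit.
- **Grip:** the fingers read 11 mm open on the 12 mm upright, with the force set to 90 N.
- **Slip on the way:** one move over the fixture used the wrong axes and went about 40 mm too far in +x. The bracket was about 170 mm up and clear of everything, and I corrected it before lowering.
- **Not checked:** I did not measure the black bracket and the other items on the bench again at the end. No contact with them showed in the forces or pictures.

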